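Put the spice back, bring the salt round and hold the carousel

TASK

I have finished with the spice jar on the chopping board: put it back upright in the empty ring of the spice carousel. Then turn the carousel until the salt shaker (the short one with the pierced dome top) stands at the very front, straight towards the front edge of the worktop, and finish with the carousel's knob held in the gripper, so that the carousel cannot turn while I lift the salt out. Keep the other jars standing in their rings and leave the rest of the worktop as it is.

Things in the scene. Friction and masses are not known exactly. Their poses are not given: they have to be found in the camera images.
- loose_jar: the spice jar that has been left on the chopping board, the only one not in the rack: 41 mm in diameter, 105 mm tall with its dark ridged cap (the cap is 40 mm wide and 21 mm high), 0.11 kg, glass; origin at the centre of its underside, z up its axis. To be put back.
- empty_ring (a point): centre of the carousel's one empty place, on the deck's top (30 mm above the worktop); it turns with the deck. A level steel wire ring, part of the deck, 52 mm inner diameter, 4.4 mm wire, its centre 40 mm above the deck, surrounds this axis: the jar is lowered through it from above to stand on the deck
- salt_shaker: salt shaker, 44 mm in diameter, 90 mm tall, the shortest thing in the rack: clear body, grey pierced dome for a top; 0.1 kg; stands loose in one of the rings of the carousel; origin at the centre of its underside, z up
- spice_carousel: fixed foot of the revolving spice rack, standing square; origin on its turning axis at worktop height, x points straight to the back wall (away from the front edge), y left, z up. On it turns a wooden deck, 224 mm diameter, top at 30 mm, with five places 72 degrees apart on a circle of 76 mm radius, and a central post with a knob. Tops of its jars: 135 mm above the worktop
- carousel_deck (a joint): turning angle of the deck in rad, counterclockwise from above; it turns both ways without a stop in the range used, stays where it is left, and needs about 0.03 N m (more when turned fast: 0.04 N m s drag). 0 is where it stood at the start, which differs from start to start
- knob_center (a point): at 146 mm height in the wooden knob on the carousel's axis: round, 36 mm in diameter, 28 mm tall, from 130 to 158 mm above the worktop; the height to grip it
- knob: the same knob; origin at the centre of its underside, 130 mm above the worktop; turns with the deck, to which it is fixed. Beyond the carousel hangs a wall cabinet: its front is about 0.59 m ahead of the robot's base axis and its underside 0.57 m above the worktop, so lift things no higher than needed and carry them close to the front edge
- chopping_board: wooden chopping board, 210 x 300 x 21 mm, long side along its y, fixed to the worktop; origin at the centre of its underside. A lemon lies on it at its near right part
- jar_1: spice jar in the carousel: 41 mm in diameter, 105 mm tall with its dark ridged cap (the cap is 40 mm wide and 21 mm high), 0.11 kg, glass; origin at the centre of its underside, z up its axis
- jar_2: spice jar in the carousel: 41 mm in diameter, 105 mm tall with its dark ridged cap (the cap is 40 mm wide and 21 mm high), 0.11 kg, glass; origin at the centre of its underside, z up its axis
- jar_3: spice jar in the carousel: 41 mm in diameter, 105 mm tall with its dark ridged cap (the cap is 40 mm wide and 21 mm high), 0.11 kg, glass; origin at the centre of its underside, z up its axis
- egg_timer: kitchen timer, 62 mm in diameter, 54 mm tall, bystander; origin at the centre of its underside
- small_mug: small white mug, 63 x 93 x 50 mm, bystander; origin at the centre of its underside
- carton: upright carton, 48 x 72 x 136 mm, bystander behind the carousel; origin at the centre of its underside

How it is judged:
By the outcome, as a careful person would: the job done as asked, in the order asked, and still so for the second after the job is handed in, while the arm keeps its last pose, push and grip.
It also fails if it takes over 64 s, if anything falls off the work surface, if the arm or the gripper's body presses on something with over 40 N, if the wrist force passes 120 N, or if a joint passes its speed limit or range.

ROBOT

A 6-joint arm with a two-finger parallel gripper is mounted at the origin on a cart in front of the work surface, level with it; the furniture and walls round the work are solid. World frame = base frame: x ahead of the robot, y to its left, z up, the work surface at z = 0. Lengths are in m, angles in rad, forces in N, time in s.
With the tool pointing down it reaches from about 0.35 to 0.8 m from the base axis. Payload 7.3 kg.
Tool frame: the origin (TCP) lies between the finger pads, 19 mm behind the fingertips; this is the grasp point; z points along the fingers, y is the line along which they close (so a half turn about z gives the same grasp; the last joint's range is limited). The gripper opens to 85 mm and grips with 20 to 120 N. Pads are 22 mm wide; open, the fingers measure 114 mm over their backs; the gripper's body (76 mm by 85 mm) begins 54 mm behind the grasp point. The pads swing forward as they close: fully open they stand 13 mm farther back than shut.
Start: joints at [-1.371, 0.342, 1.524, -0, 1.275, -0.146], TCP at [0.178, -0.494, 0.25] pointing down, gripper open.
Joint ranges: [-2.53, 2.53], [-0.77, 2.02], [0.04, 2.7], [-1, 4.14], [0.28, 2.66], [-3.11, 3.11]. Speed limits (rad/s): [2.57, 2.57, 3.14, 3.14, 3.14, 3.14].

INTERFACE

Orientations are given as a unit quaternion [x, y, z, w].
In Python, from workcell import r gives the robot as it stands. Calls block until the motion is done:
- r.reach(position, orientation): joint-space move of the TCP to a pose.
- r.move_straight(position, orientation=None, speed=0.15, max_force=None): straight line of the TCP; orientation=None keeps the orientation; speed is the mean speed in m/s. With max_force (N) it stops when the force on the tool has changed by that much, and returns True; else False.
- r.movej(angles): joint-space move.
- r.command_gripper(opening, force=None): finger opening in m; force is the grip in N (None keeps the last); returns when the fingers have stopped.
- r.hold(seconds).
- r.solve_ik(position, orientation): joint angles nearest the present ones, or None.
- r.read_state(): the state.
- r.get_image(name): name is "side" or "top" or "wrist"; returns the picture (480x640x3 uint8, red, green, blue); there is no depth.
- r.camera_model(name): a dict with "K" (3x3 intrinsics, pixels), "R" (3x3) and "t" (3): a world point X has camera coordinates R X + t; the wrist camera has in their place "tool_from_camera" (4x4, takes a point from camera to tool coordinates, whose origin is the TCP and whose axes are the flange's). Camera axes: x right, y down, z forward; pixel columns grow to the right and rows downward; lengths in m; the calibration is good to about 2 mm. A picture is of the moment at which its call begins: read the wrist's pose just before it. camera_model takes no time and is no camera call.
A pose or a line that the arm cannot do raises r.PlanningError and nothing moves.
- r.finish_job(): hands the job in; it is judged then, once.
The state is a dict: "time_s": time; "joint_positions": joint angles; "dq": joint speeds; "tau": joint torques, N m; "eef_pos": TCP position; "eef_rot": TCP orientation; "contact_force": force on the tool from outside, world axes, zero at the start; "torque": the same for the moment, N m; "grip_width": finger opening in m; "grip_force": force on a finger pad.
Only numpy, scipy, OpenCV 4.12 (cv2) and the standard library are available. Lean on these libraries where they do the work, as an engineer would, in place of code of your own. Each camera call takes 0.05 s, during which the arm holds its last target. There are 200 camera calls.

## Working session

There is one attempt and no reset: what is moved stays moved. The work goes in short steps, each a Python script; the robot and the scene stay as the last script left them, time stands still between calls to the robot, and variables do not carry over. Pictures are saved under pics/ and viewed, at most 10 in all, crops included, and the job is handed in when it is done.

```bash
mkdir -p pics; ls
python3 - <<'E'
from workcell import r
import cv2,numpy as np
for n in("top","side"):
    cv2.imwrite(f"pics/{n}0.png",r.get_image(n)[:,:,::-1])
    m=r.camera_model(n);print(n,np.round(m["K"],1).tolist(),np.round(m["R"],3).tolist(),np.round(m["t"],3).tolist())
print(r.camera_model("wrist"),r.read_state()["time_s"],r.read_state()["eef_rot"])
E
```

```text
pics
workcell.py
top [[481.6, 0.0, 319.4], [0.0, 481.6, 241.2], [0.0, 0.0, 1.0]] [[-0.008, -1.0, 0.025], [-0.984, 0.004, -0.18], [0.18, -0.026, -0.983]] [0.018, 0.558, 1.163]
side [[532.7, 0.0, 319.8], [0.0, 532.7, 237.6], [0.0, 0.0, 1.0]] [[-0.909, -0.416, 0.012], [-0.368, 0.791, -0.489], [0.194, -0.449, -0.872]] [0.506, 0.248, 1.222]
{'K': array([[339.87275969,   0.        , 313.29391093],
       [  0.        , 339.87275969, 241.38876502],
       [  0.        ,   0.        ,   1.        ]]), 'tool_from_camera': array([[-5.97839325e-04, -9.52791775e-01, -3.03623906e-01,
         7.80057926e-02],
       [ 9.99999384e-01, -8.53629945e-04,  7.09735400e-04,
        -2.36552267e-04],
       [-9.35412510e-04, -3.03623294e-01,  9.52791698e-01,
        -1.23886937e-01],
       [ 0.00000000e+00,  0.00000000e+00,  0.00000000e+00,
         1.00000000e+00]])} 0.1 [ 9.85092664e-01  1.72023188e-01 -2.56514899e-05 -6.81693224e-04]
```

View pics/top0.png

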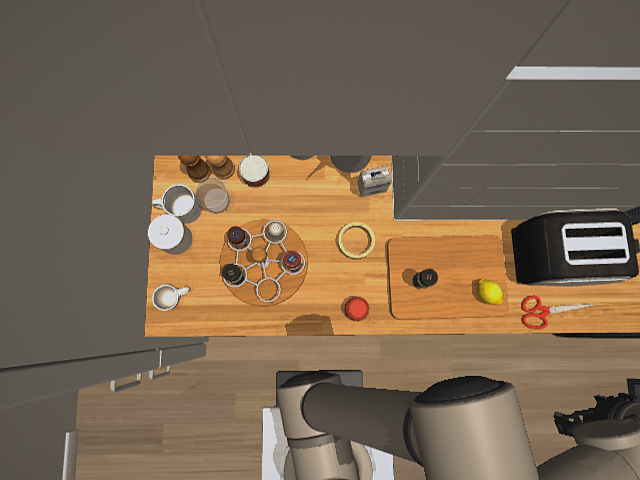

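View pics/side0.png

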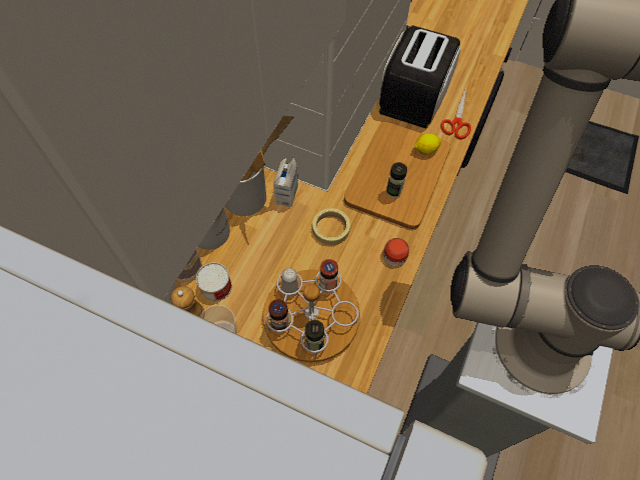

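The loose jar stands upright on the board, with its cap near (427,278) in the top view. The empty ring is at the front of the carousel near (268,290), and the salt is at back right near (276,231). I'll enlarge both to read more exact positions.

Run:
```python
import cv2,numpy as np
t=cv2.imread("pics/top0.png");s=cv2.imread("pics/side0.png")
a=cv2.resize(t[210:310,215:315],(500,500),interpolation=cv2.INTER_CUBIC)
b=cv2.resize(t[255:305,400:450],(250,250),interpolation=cv2.INTER_CUBIC)
c=cv2.resize(s[155:205,370:420],(250,250),interpolation=cv2.INTER_CUBIC)
cv2.imwrite("pics/c1.png",np.hstack([a,np.vstack([b,c])]))
cv2.imwrite("pics/c2.png",cv2.resize(s[255:365,255:365],(550,550),interpolation=cv2.INTER_CUBIC))
```

```text
(no output)
```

View pics/c1.png

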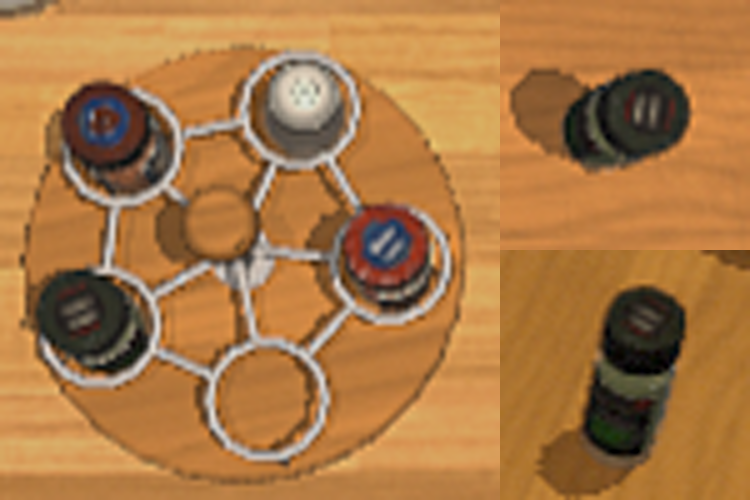

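View pics/c2.png

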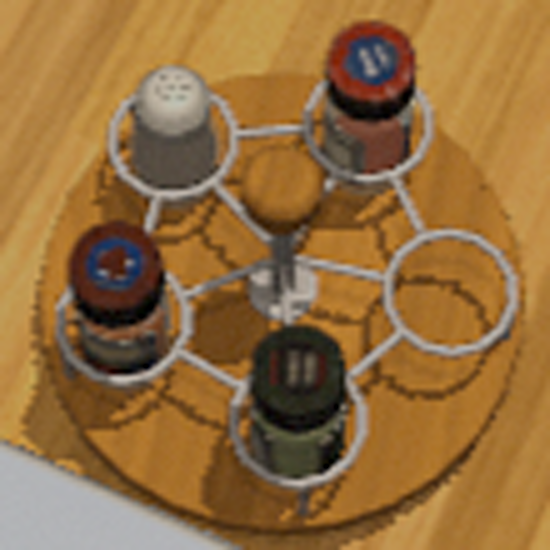

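```bash
cat > h.py <<'E'
from workcell import r
import numpy as np
from scipy.optimize import least_squares
def proj(n,X):
    m=r.camera_model(n);c=np.asarray(m["K"])@(np.asarray(m["R"])@np.asarray(X)+np.asarray(m["t"]));return c[:2]/c[2]
def onplane(n,uv,z): return least_squares(lambda p:proj(n,[p[0],p[1],z])-uv,[.5,0]).x
E
python3 - <<'E'
from h import *
T=dict(salt=(301,110),red=(390,263),empty=(268,400),black=(98,327),brown=(122,147))
S=dict(salt=(173,145),red=(368,120),empty=(451,290),black=(299,430),brown=(124,322))
k=list(T)
ct=lambda p,o:(o[0]+(p[0]+.5)/5-.5,o[1]+(p[1]+.5)/5-.5)
for n,D,o in(("top",T,(215,210)),("side",S,(255,255))):
    P=np.array([onplane(n,ct(D[i],o),.07) for i in k]);c=P.mean(0)
    print(n,c.round(4),[(i,(np.linalg.norm(p-c)*1e3).round(1),np.degrees(np.arctan2(*(p-c)[::-1])).round(1)) for i,p in zip(k,P)])
print("knob",onplane("top",ct((221,222),(215,210)),.158),onplane("side",ct((283,180),(255,255)),.158))
print("jar",onplane("top",ct((150,108),(400,255)),.126),onplane("side",ct((146,72),(370,155)),.126))
E
```

```text
top [0.5098 0.1574] [('salt', np.float64(76.0), np.float64(-24.3)), ('red', np.float64(75.9), np.float64(-95.7)), ('empty', np.float64(76.2), np.float64(-167.5)), ('black', np.float64(76.8), np.float64(119.9)), ('brown', np.float64(76.3), np.float64(48.1))]
side [0.5058 0.1592] [('salt', np.float64(74.9), np.float64(-22.9)), ('red', np.float64(78.3), np.float64(-94.8)), ('empty', np.float64(75.9), np.float64(-166.4)), ('black', np.float64(79.3), np.float64(120.0)), ('brown', np.float64(76.0), np.float64(47.9))]
knob [0.50919204 0.15607615] [0.50557015 0.15936435]
jar [ 0.45979188 -0.24057114] [ 0.45378054 -0.23694872]
```

```bash
cat >> h.py <<'E'
import cv2
from scipy.spatial.transform import Rotation as Ro
def down(deg): p=np.radians(deg)/2; return [np.cos(p),np.sin(p),0,0]
def wpose():
    s=r.read_state();T=np.eye(4);T[:3,:3]=Ro.from_quat(s["eef_rot"]).as_matrix();T[:3,3]=s["eef_pos"]
    m=r.camera_model("wrist");return T@np.asarray(m["tool_from_camera"]),np.asarray(m["K"])
def wproj(W,K,X):
    c=K@(np.linalg.inv(W)@np.append(X,1))[:3];return c[:2]/c[2]
def wplane(W,K,uv,z): return least_squares(lambda p:wproj(W,K,[p[0],p[1],z])-uv,[.5,0]).x
def shot(name):
    W,K=wpose();im=r.get_image("wrist");cv2.imwrite(f"pics/{name}.png",im[:,:,::-1]);np.save(f"pics/{name}.npy",W);return W,K
def say(): 
    s=r.read_state();print(round(s["time_s"],2),np.round(s["eef_pos"],4),np.round(s["joint_positions"],3),"grip",round(s["grip_width"],4),round(s["grip_force"],1),np.round(s["contact_force"],1))
E
python3 - <<'E'
from h import *
for y in(0,180,90,-90):
    print(y,[None if a is None else np.round(a,2).tolist() for a in (r.solve_ik(p,down(y)) for p in([.456,-.239,.104],[.434,.142,.115],[.508,.158,.147]))])
r.reach([.41,.142,.27],down(0));W,K=shot("w1");say();print(wproj(W,K,[.434,.142,.07]),wproj(W,K,[.508,.158,.158]))
r.reach([.456,-.239,.25],down(0));W,K=shot("w2");say();print(wproj(W,K,[.456,-.239,.126]))
a=cv2.imread("pics/w1.png");b=cv2.imread("pics/w2.png")
cv2.imwrite("pics/w12.png",np.vstack([a[:300],b[:300]]) if 0 else cv2.resize(np.hstack([a,b]),(800,300)))
E
```

```text
0 [[-0.63, 0.49, 1.74, -0.0, 0.91, 0.94], [0.15, 0.39, 1.89, -0.0, 0.86, 1.72], [0.16, 0.46, 1.65, -0.0, 1.03, 1.73]]
180 [[-0.63, 0.49, 1.74, -0.0, 0.91, -2.2], [0.15, 0.39, 1.89, -0.0, 0.86, -1.42], [0.16, 0.46, 1.65, -0.0, 1.03, -1.41]]
90 [[-0.63, 0.49, 1.74, -0.0, 0.91, -0.63], [0.15, 0.39, 1.89, -0.0, 0.86, 0.15], [0.16, 0.46, 1.65, -0.0, 1.03, 0.16]]
-90 [[-0.63, 0.49, 1.74, -0.0, 0.91, 2.51], [0.15, 0.39, 1.89, -0.0, 0.86, -2.99], [0.16, 0.46, 1.65, -0.0, 1.03, -2.98]]
2.56 [0.4103 0.1415 0.27  ] [ 0.155  0.157  1.718 -0.     1.266  1.727] grip 0.0854 0.0 [ 0.6 -0.3  0.6]
[312.76744438 192.68367833] [287.68679444 100.94639057]
4.04 [ 0.4563 -0.2379  0.2502] [-0.63   0.323  1.552  0.     1.267  0.939] grip 0.0853 0.0 [ 0.8 -0.2  0.5]
[314.72308359 240.38414723]
```

View pics/w12.png

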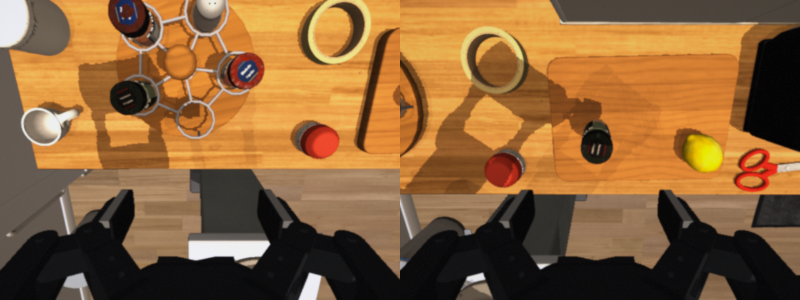

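The wrist views match the predictions: the ring is at about (310,190) and the cap at about (315,238). I'll enlarge both to refine them.

Run:
```python
import cv2,numpy as np
a=cv2.imread("pics/w1.png")[150:230,270:350];b=cv2.imread("pics/w2.png")[200:280,275:355]
cv2.imwrite("pics/w12c.png",np.hstack([cv2.resize(i,(400,400),interpolation=cv2.INTER_CUBIC) for i in(a,b)]))
```

```text
(no output)
```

View pics/w12c.png

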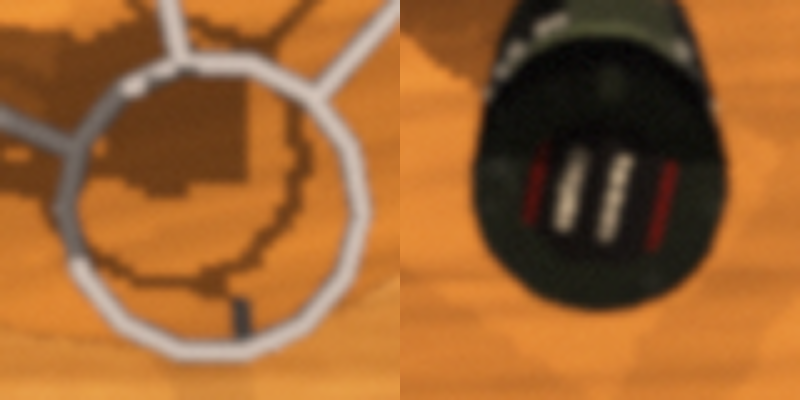

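Run:
```python
from h import *
K=np.asarray(r.camera_model("wrist")["K"])
ring=wplane(np.load("pics/w1.npy"),K,(312.2,191.0),.07);jar=wplane(np.load("pics/w2.npy"),K,(315,238.2),.126)
print("ring",ring,"jar",jar)
# reference: jar pos as the wrist camera sees it, carousel ring mean of the cameras
x,y=jar
r.command_gripper(.075)
r.move_straight([x,y,.105],down(0),speed=.12,max_force=15);say()
r.command_gripper(.0,force=35);say()
r.move_straight([x,y,.185],speed=.1);say()
W,K=shot("w3")
cv2.imwrite("pics/t3.png",r.get_image("top")[:,:,::-1]);cv2.imwrite("pics/s3.png",r.get_image("side")[:,:,::-1])
w=cv2.imread("pics/w3.png");s=cv2.imread("pics/s3.png")
cv2.imwrite("pics/c3.png",np.hstack([cv2.resize(w[100:480,130:510],(400,400)),cv2.resize(s[110:230,340:460],(400,400))]))
```

```text
ring [0.43561458 0.14253885] jar [ 0.45774804 -0.23920866]
5.67 [ 0.4581 -0.2395  0.1056] [-0.63   0.491  1.737  0.     0.912  0.941] grip 0.075 0.0 [-0.2 -0.   0.4]
6.08 [ 0.458  -0.2393  0.1055] [-0.63   0.491  1.737  0.     0.912  0.941] grip 0.0396 35.1 [-0.9  0.9  4. ]
7.03 [ 0.4574 -0.239   0.1843] [-0.63   0.39   1.646 -0.     1.107  0.941] grip 0.0402 35.3 [-0.4 -0.4 -1.2]
```

View pics/c3.png

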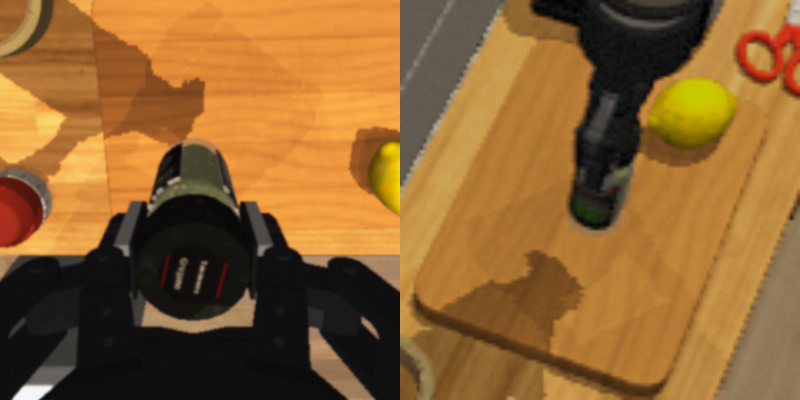

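Run:
```python
from h import *
K=np.asarray(r.camera_model("wrist")["K"]);W=np.load("pics/w3.npy");p=np.array([.4574,-.239,.1843])
print("bottom far edge pred",wproj(W,K,p+[.0205,0,-.0845]),"cap far",wproj(W,K,p+[.020,0,.0205]),"cap near",wproj(W,K,p+[-.02,0,.0205]))
X,Y=.4352,.1422
r.move_straight([X,Y,.185],speed=.15);say()
r.move_straight([X,Y,.165],speed=.08);W,K=shot("w4")
hit=r.move_straight([X,Y,.1135],speed=.05,max_force=6);print(hit);say()
```

```text
bottom far edge pred [313.77305481 227.87264993] cap far [314.34237711 311.20236856] cap near [314.30624042 405.55944394]
9.88 [0.4353 0.1418 0.185 ] [ 0.147  0.29   1.799 -0.     1.053  1.719] grip 0.0401 35.3 [ 0.7 -0.1 -1.1]
True
11.28 [0.4349 0.1421 0.1146] [ 0.148  0.391  1.886 -0.     0.866  1.719] grip 0.0398 35.6 [ 0.1 -0.1  5.6]
```

Contact came at exactly the height expected for the deck. I'll release, retreat and look.

Run:
```python
from h import *
r.command_gripper(.06);say()
X,Y=r.read_state()["eef_pos"][:2]
r.move_straight([X,Y,.20],speed=.12)
r.reach([.40,.10,.28],down(0));W,K=shot("w5");say()
cv2.imwrite("pics/t5.png",r.get_image("top")[:,:,::-1])
a=cv2.imread("pics/w5.png")[20:270,160:410]
cv2.imwrite("pics/c5.png",cv2.resize(a,(600,600),interpolation=cv2.INTER_CUBIC))
print(wproj(W,K,[.508,.158,.158]))
```

```text
11.62 [0.4342 0.142  0.1138] [ 0.148  0.392  1.887 -0.     0.866  1.719] grip 0.06 0.0 [ 1.2 -0.   0.4]
13.01 [0.3997 0.1    0.2791] [0.058 0.108 1.751 0.    1.285 1.63 ] grip 0.0603 0.0 [ 0.7 -0.5  0.8]
[225.41390918  85.55434672]
```

View pics/c5.png

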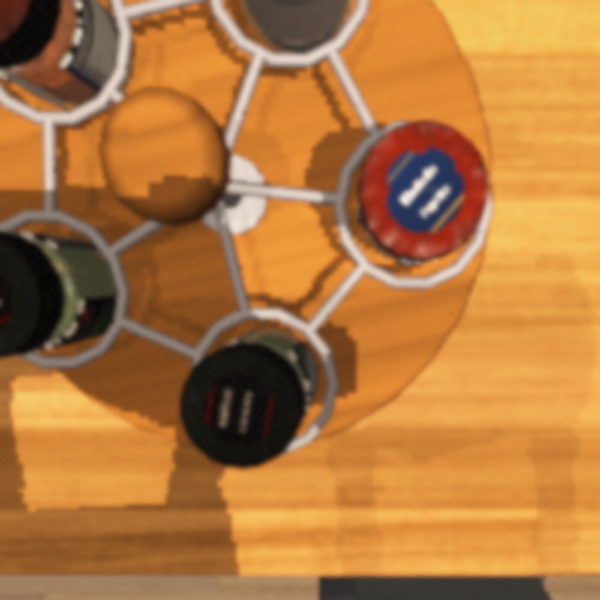

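The jar stands in its ring, cap near crop (242,400), and the rest is undisturbed. Next I'll grip the knob and turn it clockwise by about 156.3°.

Run:
```python
from h import *
C=[.5088,.158]
r.command_gripper(.055)
r.reach([*C,.215],down(180));say()
print(r.move_straight([*C,.1465],down(180),speed=.08,max_force=10));say()
r.command_gripper(0,force=60);say()
q=np.array(r.read_state()["joint_positions"])
for f in np.linspace(0,1,5)[1:]:
    g=q.copy();g[5]+=np.radians(156.3)*f;r.movej(g);say()
r.hold(.3)
cv2.imwrite("pics/t6.png",r.get_image("top")[:,:,::-1]);cv2.imwrite("pics/s6.png",r.get_image("side")[:,:,::-1])
t=cv2.imread("pics/t6.png")[210:310,215:315];s=cv2.imread("pics/s6.png")[255:365,255:365]
cv2.imwrite("pics/c6.png",np.hstack([cv2.resize(i,(400,400),interpolation=cv2.INTER_CUBIC) for i in(t,s)]))
```

```text
15.86 [0.5088 0.158  0.2151] [ 0.157  0.386  1.558  0.     1.197 -1.413] grip 0.0548 0.0 [ 0.3 -0.2 -0.2]
False
16.87 [0.5091 0.1581 0.147 ] [ 0.157  0.461  1.648 -0.     1.032 -1.414] grip 0.0555 0.0 [0.4 0.8 0. ]
17.18 [0.5091 0.1585 0.1474] [ 1.580e-01  4.600e-01  1.648e+00  1.000e-03  1.032e+00 -1.414e+00] grip 0.0332 59.9 [-2.   1.8  5.7]
17.88 [0.5091 0.1585 0.1474] [ 1.580e-01  4.600e-01  1.648e+00  1.000e-03  1.032e+00 -7.340e-01] grip 0.0333 59.6 [-1.4  0.8  1. ]
18.57 [0.5091 0.1585 0.1474] [ 1.580e-01  4.600e-01  1.648e+00  1.000e-03  1.032e+00 -5.300e-02] grip 0.0336 59.7 [-0.5  1.   1.2]
19.26 [0.5091 0.1584 0.1474] [1.580e-01 4.600e-01 1.648e+00 1.000e-03 1.032e+00 6.290e-01] grip 0.0331 59.7 [-0.5  0.5  2.4]
19.95 [0.5091 0.1585 0.1474] [1.580e-01 4.600e-01 1.648e+00 1.000e-03 1.032e+00 1.311e+00] grip 0.0337 59.8 [-2.2 -0.   1.9]
```

View pics/c6.png

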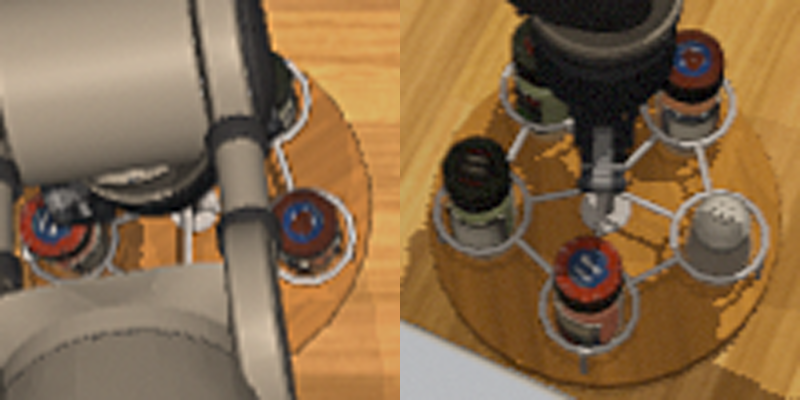

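The jars all stand in their rings and the salt is at the front, in a ring centred near (720,235) in the side crop. I'll check the angle.

Run:
```python
from h import *
k=400/110
S=dict(salt=(319.5,235,180),brown=(291,104,-108),black=(81,214,36),red=(188,308,108))
c=np.array([.5058,.1592])
P={i:onplane("side",((v[0]+.5)/k-.5+255,(v[1]+.5)/k-.5+255),.07) for i,v in S.items()}
for i in P: d=P[i]-c;print("side",i,np.linalg.norm(d).round(4),((np.degrees(np.arctan2(d[1],d[0]))-S[i][2]+180)%360-180).round(1))
P={i:onplane("top",((u+.5)/4-.5+215,(v+.5)/4-.5+210),.07) for i,(u,v) in dict(brown=(313,236),).items()}
d=P["brown"]-np.array([.5098,.1574]);print("top",np.linalg.norm(d),np.degrees(np.arctan2(d[1],d[0]))+108)
def res(t): pass
```

```text
side salt 0.0753 1.1
side brown 0.0776 -0.5
side black 0.0777 1.4
side red 0.0768 -0.9
top 0.0797607463821298 0.8893523691867102
```

Run:
```python
from h import *
say();print(r.finish_job())
```

```text
20.35 [0.5091 0.1585 0.1474] [1.580e-01 4.600e-01 1.648e+00 1.000e-03 1.032e+00 1.314e+00] grip 0.0333 59.8 [-2.   0.2  3.7]
the job is handed in; nothing more can be done
None
```

The loose jar is back upright in its ring, the salt shaker stands at the very front (within about 1° by the camera check), and the gripper is holding the knob. I handed the job in at 20.4 s, and no result was returned.

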